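# Unpack the pinned ration case

## Task

Take the grey steel case apart in the right order: pull its locking pin fully up, draw the tray out until you feel it come up against its stop, where its second hole lies under the pin, and push the pin fully down again so that the tray is locked open. Then lift the tin out of the tray by its handle and set it down, upright and not dropped, on the floor of the open cardboard carton. Let go of everything, do not tip the tin, and leave the mug, the tape roll and the small parcel alone.

Things in the scene. Friction and masses are not known exactly. Their poses are not given: they have to be found in the camera images.
- pin (a joint): Height of the upright captive locking pin in m: 0 = fully down, 0.034 = fully up (hard stops at both). Its detent holds it wherever it is left; moving it takes about 8 N, plus its weight of 1 N, up or down. It starts at 0 to 0.003, through the first hole of the tray's lock strip; the tray is free above 0.025. Pushed down where there is no hole, it stops at about 0.018 to 0.024.
- pin_head (a point): Centre of the pin's black round head (30 mm diameter, 27 mm high), on the pin's axis; 159.5 mm above the table when the pin is down, rising with it. Below the head is 24 mm of bare 14 mm shank (pin down), then a round boss of 34 mm diameter, its top 122 mm above the table. Its x, y, z axes are those of the case.
- case (a point): Origin of the fixed grey steel case (a sleeve 174 mm long, 146 mm wide, roof top 92 mm above the table, 88 mm clear below): on the table, 75 mm behind the open end. Its x axis points into the case: the open end faces -x and the tray comes out along -x; z up. The pin's axis is at x -30, y +53 mm.
- tray_front (a point): Middle of the top edge of the tray's front wall (4 mm thick, 98 mm wide, top 50 mm above the table); with the tray shut, at x -138 mm in the case's axes. Axes: -x is outward. The tray is a loose open steel box, 232 mm long, 0.5 to 0.95 kg, sliding on the table with 2 to 3 mm side play; up to 8 N moves it. The tin's bay (84 mm long, centre 110 mm behind this point) starts under the roof.
- tin_mid (a point): Centre of the round aluminium tin (78 mm diameter, body 46 mm high, 72 mm with its handle, about 0.25 kg), 36 mm above its underside. Its handle is a fixed flat loop on top: a level bar 56 mm long along this point's x, 12 mm thick across (y), from 65 to 72 mm above the underside, on two legs at its ends. The tin's floor in the tray is 4 mm above the table. z is the tin's upright axis.
- tin: The same tin; origin at the centre of its underside, same axes.
- carton_in (a point): Centre of the inner floor of the fixed open cardboard carton, 5 mm above the table; inside 180 by 180 mm, walls 55 mm high.
- mug: White mug, 80 mm across, 90 mm high; bystander.
- tape_roll: Roll of tape, 90 mm across, 48 mm high; bystander.
- small_parcel: Small closed cardboard parcel, 120 by 90 by 60 mm; bystander.
- bay (a point): Centre of the floor of the tray's empty open-topped bay, right behind the front wall and outside the case from the start: 62 mm long (x), 90 mm wide inside, floor 4 mm above the table, closed at the back by a divider as high as the front wall. A fingertip lowered into it can push the front wall outward or the divider back. The bay's centre is 33 mm behind the front wall's middle. Axes as the tray.
- strip (a point): Front end of the lock strip along the tray's +y side (top 66 mm above the table), axes as the tray. Hidden in the case sits a plate with the second hole (17 by 21 mm, no lead-in) and, right behind it, an upright stop that meets the raised shank when the tray has come out 95 to 110 mm (set differently each time); there the hole is under the pin, with 2 mm to spare if the tray slips back in.
There are look-alikes about, which are no part of the job. Of the things that look like the part that bears pin, the larger one is meant.

How it is judged:
By the outcome, as a careful person would: the job done as asked, in the order asked, and still so for the second after the job is handed in, with the robot touching nothing.
It also fails if it takes over 56 s, if anything falls off the work surface, if the arm or the gripper's body presses on something with over 40 N, if the wrist force passes 120 N, or if a joint passes its speed limit or range.

## Robot

A 6-joint arm with a two-finger parallel gripper is mounted at the origin on the work surface. World frame = base frame: x ahead of the robot, y to its left, z up, the work surface at z = 0. Lengths are in mm, angles in degrees, forces in N, time in s.
With the tool pointing down it reaches from about 300 to 850 mm from the base axis. Payload 4.2 kg.
Tool frame: the origin (TCP) lies midway between the tips of the shut fingers; the grasp point (between the pads) lies 19 mm behind it; y points along the fingers, z is the direction in which the jaws open and shut, and the axes are right-handed (so a half turn about y gives the same grasp; the last joint's range is limited). The gripper opens to 91 mm and grips with 3 to 60 N. Pads are 32 mm wide; open, the fingers measure 118 mm over their backs; the gripper's body (76 mm by 178 mm) begins 60 mm behind the grasp point.
Start: joints at [71.792, 18.312, 89.639, -0, 72.044, -1.146], TCP at [168.717, 549.707, 213.976] pointing down, gripper open.
Joint ranges: [-177.97, 177.97], [-48.28, 115.42], [12.27, 149.76], [-77.06, 257.06], [2.81, 150.46], [-146.56, 146.56]. Speed limits (degrees/s): [147.25, 147.25, 180, 180, 180, 180].

## Interface

Orientations are given as [roll, pitch, yaw] about the fixed x, y, z axes, in that order (R = Rz(yaw) Ry(pitch) Rx(roll)).
In Python, from workcell import env gives the robot as it stands.
- The arm moves only by the shell command python3 -m handwheel 'ROWS' [FORCE]. ROWS is JSON, a list of rows, each a list of 3 entries, a list of its own where there are three numbers: the opening, from 0 (shut) to 1 (fully open), then the shift along the tool's x, y, z in mm, then the turn, a rotation vector about the tool's x, y, z in degrees. A call has exactly 10 rows; each row shifts and turns the commanded pose from where the row before left it, along the tool's axes as they then stand; what a row does not reach is not made up. A row lasts 1/12 s, in which the tool goes at most 41.7 mm and 7.16 degrees, less where a joint would pass 70% of its speed; a pose out of reach is approached as far as the arm can. A call is refused whole if a number of a shift passes 41.7 or a number of a turn 7.16, either way. A call with a gripper value outside its range is refused whole. The fingers move at their own pace and stop on an object; FORCE is the grip in N (left out, the last holds). Time passes only in rows, so rows that do not move let the fingers close, or fill a call up. It gives the time, the measured TCP pose, the force and the opening at its end, in the units of the state.
- env.state(): the state, without advancing time (a new reading comes with each control period).
- env.grab_frame(name): name is "scene" or "top" or "wrist"; returns the picture (400x640x3 uint8, red, green, blue); there is no depth.
- env.camera_info(name): a dict with "fx", "fy", "cx", "cy" (pixels), "k1" (the pictures are not rectified: a ray, as slopes to the right and down, at radius r is drawn at 1 + k1 r^2 times it, then the intrinsics apply), "camera_from_world" (4x4, takes a point from world to camera coordinates); the wrist camera has in their place "mount" (4x4, takes a point from camera to tool coordinates, whose origin is the TCP and whose axes are the tool frame's). Camera axes: x right, y down, z forward; pixel columns grow to the right and rows downward; lengths in mm; the calibration is good to about 2 mm. A picture is of the moment at which its call begins: read the wrist's pose just before it. camera_info takes no time and is no camera call.
- env.job_done(): hands the job in, once; it reports no verdict.
Trained networks look in the newest picture that a camera, given by its name, has taken for a name from the list of things; names that differ only in an ending like _2 or _b are one class to them, and where a whole thing is asked for, a point or a joint stands for the part that bears it (a point fixed in the world has none). Each returns a list of dicts, best first, with "p" (0 to 1); they miss things now and then, are a little off and sometimes report something else, mostly with a low value. They report only what shows in the picture. A call takes as long as a camera call. They do not tell look-alikes from the thing itself.
- env.masks_of(camera, label): "region" (400x640 bool, what is visible of it) and "location" ([column, row] in pixels, amid what is visible of it).
The state is a dict: "time_s": time; "qpos": joint angles; "qvel": joint speeds; "effort": joint torques, N m; "ee_pos": TCP position; "ee_rot": TCP orientation; "force": force on the tool from outside, world axes, zero at the start; "torque": the same for the moment, N m; "gripper_width": finger opening in mm.
Only numpy, scipy, OpenCV 4.12 (cv2) and the standard library are available. Lean on these libraries where they do the work, as an engineer would, in place of code of your own. Each camera call takes 0.05 s, during which the arm holds its last target.

## Working session

There is one attempt and no reset: what is moved stays moved. The work goes in short steps, Python scripts to look and compute and a shell command to move; the robot and the scene stay as the last step left them, time stands still between calls to the robot, and variables do not carry over. Pictures are saved under pics/ and viewed, and the job is handed in when it is done.

```bash
ls; mkdir -p pics; python3 - <<'E'
from workcell import env
import cv2, numpy as np
s=env.state(); print({k:np.round(v,3).tolist() for k,v in s.items()})
for n in ["scene","top","wrist"]:
    im=env.grab_frame(n); cv2.imwrite(f"pics/a_{n}.png",im[:,:,::-1])
    i=env.camera_info(n); print(n,{k:np.round(v,3).tolist() for k,v in i.items()})
E
```

```text
pics
{'time_s': 0.0, 'qpos': [71.793, 18.351, 89.707, -0.001, 72.043, -1.147], 'qvel': [-0.029, -0.07, -0.021, 0.027, 0.056, -0.138], 'effort': [-0.003, -41.247, -23.198, 0.072, 0.046, -0.0], 'ee_pos': [168.543, 549.208, 213.118], 'ee_rot': [-90.102, 0.001, -17.06], 'force': [-0.289, 0.393, -0.355], 'torque': [-0.013, 0.063, -0.001], 'gripper_width': 91.199}
scene {'fx': 411.674, 'fy': 411.674, 'cx': 318.835, 'cy': 199.355, 'k1': -0.065, 'camera_from_world': [[-0.857, 0.514, -0.017, 530.061], [0.408, 0.659, -0.631, -132.05], [-0.313, -0.548, -0.775, 1430.595], [0.0, 0.0, 0.0, 1.0]]}
top {'fx': 385.66, 'fy': 385.66, 'cx': 325.192, 'cy': 200.744, 'k1': 0.028, 'camera_from_world': [[0.0, -1.0, -0.025, -53.748], [-0.997, 0.001, -0.072, 578.101], [0.072, 0.025, -0.997, 1105.63], [0.0, 0.0, 0.0, 1.0]]}
wrist {'fx': 290.59, 'fy': 290.59, 'cx': 322.147, 'cy': 201.126, 'k1': -0.046, 'mount': [[-0.0, 0.958, 0.286, -81.241], [-0.001, -0.286, 0.958, -171.12], [1.0, 0.0, 0.001, -0.815], [0.0, 0.0, 0.0, 1.0]]}
```

View pics/a_scene.png

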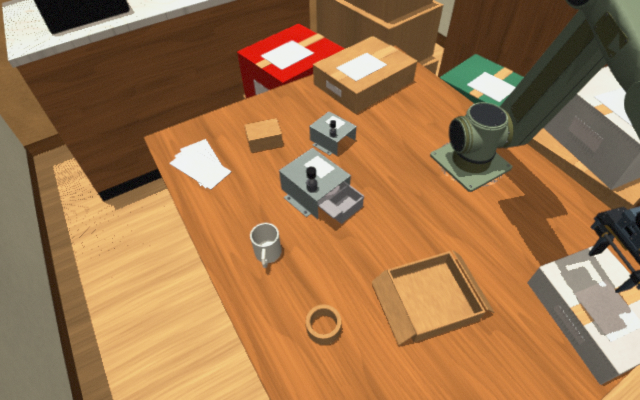

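View pics/a_top.png

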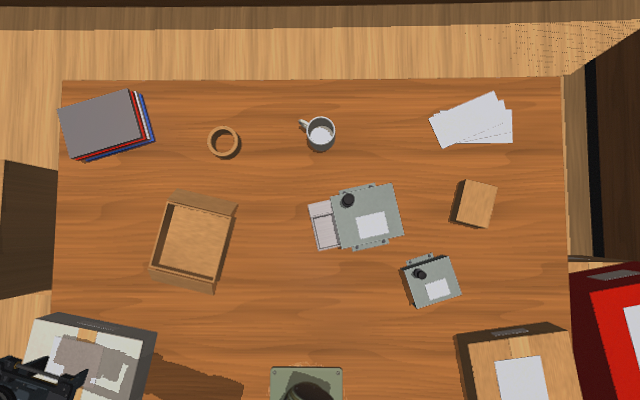

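View pics/a_wrist.png

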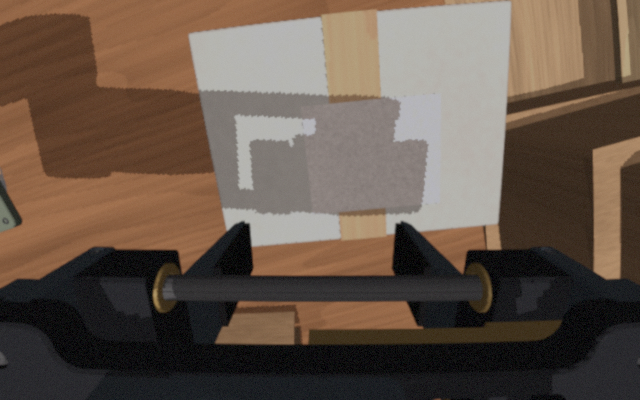

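The top picture shows two things that could be the case: the larger one (365,217) with its pin head at (348,200), and a smaller look-alike (430,282) with its pin at (420,274). The task wants the larger one. The tray is at (322,222), the carton at (193,242), the mug at (320,132) and the tape at (223,141).

```bash
cat > h.py <<'E'
from workcell import env
import cv2, numpy as np
from scipy.spatial.transform import Rotation as R
def T_cam(n,st=None):
    i=env.camera_info(n)
    if n!='wrist': return i,np.linalg.inv(np.array(i['camera_from_world']))
    T=np.eye(4); T[:3,:3]=R.from_euler('xyz',st['ee_rot'],degrees=True).as_matrix(); T[:3,3]=st['ee_pos']
    return i,T@np.array(i['mount'])
def ray(n,px,st=None):
    i,T=T_cam(n,st)
    K=np.array([[i['fx'],0,i['cx']],[0,i['fy'],i['cy']],[0,0,1.]])
    u=cv2.undistortPoints(np.array([[px]],float),K,np.array([i['k1'],0,0,0.]))[0,0]
    return T[:3,3],T[:3,:3]@np.array([u[0],u[1],1])
def at_z(n,px,z,st=None):
    o,d=ray(n,px,st); return (o+d*(z-o[2])/d[2])
def proj(n,P,st=None):
    i,T=T_cam(n,st); C=np.linalg.inv(T)
    K=np.array([[i['fx'],0,i['cx']],[0,i['fy'],i['cy']],[0,0,1.]])
    return cv2.projectPoints(np.array(P,float).reshape(-1,1,3),cv2.Rodrigues(C[:3,:3])[0],C[:3,3],K,np.array([i['k1'],0,0,0.]))[0][:,0]
def tri(a,b):  # two rays
    A=[];B=[]
    for o,d in (a,b):
        d=d/np.linalg.norm(d); M=np.eye(3)-np.outer(d,d); A.append(M);B.append(M@o)
    return np.linalg.lstsq(np.vstack(A),np.hstack(B),rcond=None)[0]
E
python3 - <<'E'
from h import *
im={n:env.grab_frame(n) for n in('top','scene')}
for n in ('top','scene'):
    for l in ('case','pin_head','carton_in','tray_front','tin','pin','mug','tape_roll','small_parcel'):
        for r in env.masks_of(n,l)[:3]:
            m=r['region'].astype(np.uint8); x=cv2.minAreaRect(cv2.findNonZero(m))
            print(n,l,round(r['p'],2),np.round(r['location'],1),m.sum(),np.round(x[0],1),np.round(x[1],1),round(x[2],1))
c=cv2.resize(im['top'][160:310,290:480],None,fx=4,fy=4,interpolation=cv2.INTER_CUBIC)
cv2.imwrite('pics/b_top.png',c[:,:,::-1])
c=cv2.resize(im['scene'][100:230,260:400],None,fx=4.5,fy=4.5,interpolation=cv2.INTER_CUBIC)
cv2.imwrite('pics/b_scene.png',c[:,:,::-1])
print(env.state()['time_s'])
E
```

```text
top case 0.92 [366.3 215.2] 3775 [366.7 215.5] [63.  64.2] 76.5
top case 0.66 [429.2 278.3] 2248 [429.8 278.4] [49.3 50. ] 71.6
top pin_head 0.55 [349.  196.6] 103 [348.  198.5] [10.6 10.6] 45.0
top pin_head 0.41 [422.6 275.9] 69 [421.5 274. ] [9.2 7.8] 45.0
top carton_in 0.85 [191.5 242.1] 6593 [193.1 240.7] [72.1 96.7] 15.3
top carton_in 0.62 [213.6 137.3] 555 [223.8 142.8] [33.2 29.7] 45.0
top tray_front 0.8 [322.3 224.8] 1071 [323.9 224.7] [47.5 22.8] 76.7
top pin 0.39 [421.5 273.5] 65 [421.8 274.2] [8.5 7.8] 45.0
top mug 0.73 [320.5 130.6] 844 [320.  130.5] [38.5 29.1] 63.4
top tape_roll 0.75 [232.2 146.6] 559 [224.4 141.7] [34.4 29.5] 26.6
scene case 0.91 [311.3 181.4] 2773 [310.1 180.8] [60.4 61.2] 42.4
scene carton_in 0.9 [429.7 297.4] 7258 [432.1 295.3] [ 78.4 106.9] 71.6
scene tin 0.5 [329.2 195.2] 70 [332.3 192.3] [ 4.9 14.1] 45.0
scene pin 0.71 [311.5 173.7] 129 [310.5 174.5] [17.  9.] 90.0
scene mug 0.95 [262.9 247.6] 949 [266.3 243.6] [41.9 27.2] 72.3
scene tape_roll 0.56 [319.9 317.6] 770 [322.5 324.5] [39. 35.] 90.0
scene small_parcel 0.62 [259.6 136.5] 1006 [263.8 134.9] [30.8 34.5] 78.7
1.15
```

View pics/b_top.png

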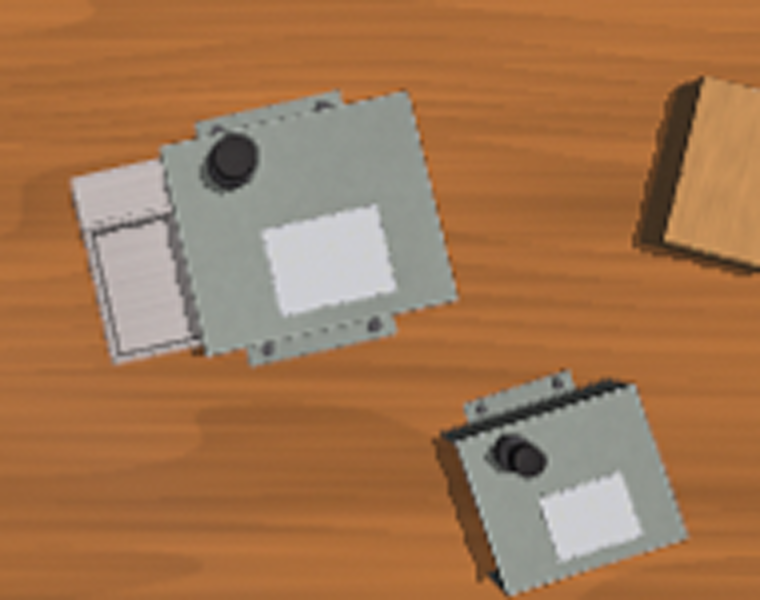

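View pics/b_scene.png

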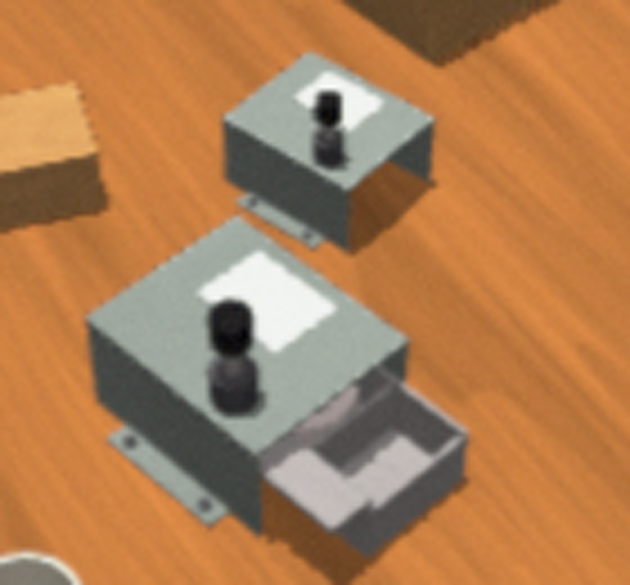

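The crops confirm it: the large case (head at crop (234,157) in the top view) has the tray and boss, and the small one is empty. Next I measure the roof corners, the pin head and the carton.

```bash
python3 - <<'E'
from h import *
f=lambda c:((c[0]+.5)/4-.5+290,(c[1]+.5)/4-.5+160)
P=np.array([at_z('top',f(c),92) for c in [(161,147),(406,91),(457,299),(207,354)]])
print(np.round(P,1)); print('len',[round(np.linalg.norm(P[i]-P[(i+1)%4]),1) for i in range(4)])
x=(P[1]-P[0])+(P[2]-P[3]); yaw=np.degrees(np.arctan2(x[1],x[0]))
y=(P[0]-P[3])+(P[1]-P[2]); print(yaw,np.degrees(np.arctan2(y[1],y[0]))-90)
c=P.mean(0); X=np.array([np.cos(np.radians(yaw)),np.sin(np.radians(yaw)),0]); Y=np.array([-X[1],X[0],0])
o=c-X*12; print('case origin',o,'pin',o-30*X+53*Y)
print('pin top',at_z('top',f((234,157)),174), at_z('top',(348.,198.5),168))
g=lambda c:((c[0]+.5)/4.5-.5+260,(c[1]+.5)/4.5-.5+100)
print('pin tri head', tri(ray('top',f((234,157))),ray('scene',g((231,314)))))
print('scene head top at174',at_z('scene',g((231,312)),174))
print('tray front +y corner',at_z('top',f((72,178)),66),'front -y ',at_z('top',f((115,362)),50))
im=env.grab_frame('top');cv2.imwrite('pics/c_top.png',cv2.resize(im[175:310,130:260],None,fx=4,fy=4,interpolation=cv2.INTER_CUBIC)[:,:,::-1])
E
```

```text
[[ 584.9  -68.6   92. ]
 [ 622.9 -235.6   92. ]
 [ 481.7 -268.1   92. ]
 [ 444.4  -99.6   92. ]]
len [np.float64(171.3), np.float64(144.9), np.float64(172.6), np.float64(143.8)]
-77.35172621447762 -77.28469603641516
case origin [ 530.84246726 -156.29946341   92.        ] pin [ 575.98733394 -115.42231806   92.        ]
pin top [ 571.66744621 -115.60462469  174.        ] [ 573.07891244 -115.49687246  168.        ]
pin tri head [ 571.59692407 -115.58728379  175.79607708]
scene head top at174 [ 569.9732214  -118.64266805  174.        ]
tray front +y corner [565.3510703   -5.94939621  66.        ] front -y  [436.59213614 -35.62349958  50.        ]
```

View pics/c_top.png

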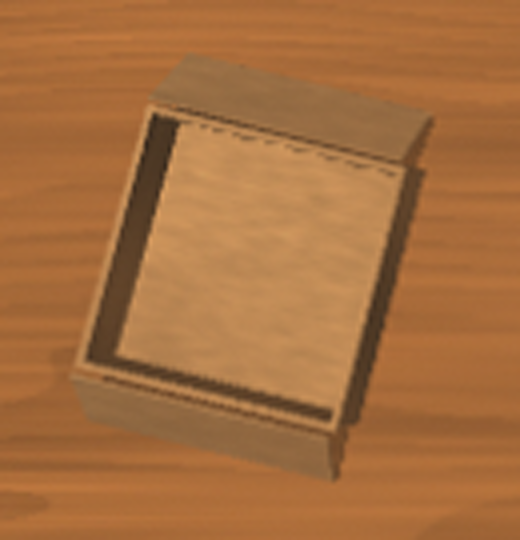

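```bash
cat >> h.py <<'E'
def plan(pos,yaw,n=10,nr=None):
    """rows (tool shift, turn) from the measured pose to pos / tool-down yaw"""
    s=env.state(); R0=R.from_euler('xyz',s['ee_rot'],degrees=True); R1=R.from_euler('xyz',[-90,0,yaw],degrees=True)
    rv=(R0.inv()*R1).as_rotvec(degrees=True); nr=nr or n
    d=(np.array(pos)-s['ee_pos'])/n; Rc=R0
    print('from',np.round(s['ee_pos'],1),np.round(s['ee_rot'],1),'rot',np.round(rv,1))
    for k in range(n):
        t=rv/nr if k<nr else rv*0
        print(k,np.round(Rc.inv().apply(d),1).tolist(),np.round(t,2).tolist())
        Rc=Rc*R.from_rotvec(t,degrees=True)
E
python3 - <<'E'
from h import *
plan([572,-115.5,235],-77.3,20,20)
r=lambda c:((c[0]+.5)/4-.5+130,(c[1]+.5)/4-.5+175)
P=np.array([at_z('top',r(c),60) for c in [(150,103),(408,168),(335,430),(75,375)]]);print(P.round(1),P.mean(0))
print([np.linalg.norm(P[i]-P[i-1]).round(1) for i in range(4)])
F=np.array([at_z('top',r(c),5) for c in [(335,412)]]);print(F)
E
```

```text
from [168.7 549.7 214. ] [-90.    0.  -17.1] rot [-0.  60.2 -0. ]
0 [29.0, -1.1, -25.9] [-0.0, 3.01, -0.0]
1 [30.4, -1.1, -24.3] [-0.0, 3.01, -0.0]
2 [31.6, -1.1, -22.7] [-0.0, 3.01, -0.0]
3 [32.7, -1.1, -21.0] [-0.0, 3.01, -0.0]
4 [33.8, -1.1, -19.3] [-0.0, 3.01, -0.0]
5 [34.8, -1.1, -17.4] [-0.0, 3.01, -0.0]
6 [35.6, -1.1, -15.6] [-0.0, 3.01, -0.0]
7 [36.4, -1.1, -13.7] [-0.0, 3.01, -0.0]
8 [37.1, -1.1, -11.8] [-0.0, 3.01, -0.0]
9 [37.6, -1.1, -9.8] [-0.0, 3.01, -0.0]
10 [38.1, -1.1, -7.8] [-0.0, 3.01, -0.0]
11 [38.5, -1.1, -5.8] [-0.0, 3.01, -0.0]
12 [38.7, -1.1, -3.8] [-0.0, 3.01, -0.0]
13 [38.9, -1.1, -1.7] [-0.0, 3.01, -0.0]
14 [38.9, -1.1, 0.3] [-0.0, 3.01, -0.0]
15 [38.8, -1.1, 2.4] [-0.0, 3.01, -0.0]
16 [38.6, -1.1, 4.4] [-0.0, 3.01, -0.0]
17 [38.4, -1.1, 6.4] [-0.0, 3.01, -0.0]
18 [38.0, -1.1, 8.4] [-0.0, 3.01, -0.0]
19 [37.5, -1.1, 10.4] [-0.0, 3.01, -0.0]
[[576.9 392.7  60. ]
 [530.7 208.8  60. ]
 [348.5 256.2  60. ]
 [386.4 439.1  60. ]] [460.62047002 324.20227761  60.        ]
[np.float64(196.0), np.float64(189.6), np.float64(188.2), np.float64(186.7)]
[[353.93536803 273.74410307   5.        ]]
```

```bash
python3 -m handwheel '[[1,[29,-1,-26],[0,3,0]],[1,[30.4,-1,-24.3],[0,3,0]],[1,[31.6,-1,-22.7],[0,3,0]],[1,[32.7,-1,-21],[0,3,0]],[1,[33.8,-1,-19.3],[0,3,0]],[1,[34.8,-1,-17.4],[0,3,0]],[1,[35.6,-1,-15.6],[0,3,0]],[1,[36.4,-1,-13.7],[0,3,0]],[1,[37,-1,-11.8],[0,3,0]],[1,[37.6,-1,-9.8],[0,3,0]]]'
python3 -m handwheel '[[1,[38,-1,-7.8],[0,3,0]],[1,[38.5,-1,-5.8],[0,3,0]],[1,[38.7,-1,-3.8],[0,3,0]],[1,[38.9,-1,-1.7],[0,3,0]],[1,[38.9,-1,0.3],[0,3,0]],[1,[38.8,-1,2.4],[0,3,0]],[1,[38.6,-1,4.4],[0,3,0]],[1,[38.4,-1,6.4],[0,3,0]],[0.7,[38,-1,8.4],[0,3,0]],[0.7,[37.5,-1,10.4],[0,3,0]]]'
python3 - <<'E'
from h import *
s=env.state(); im=env.grab_frame('wrist'); cv2.imwrite('pics/d_w.png',im[:,:,::-1]); print(s['time_s'],s['ee_pos'],s['ee_rot'],s['gripper_width'])
for l in('pin_head','pin'):
  for r in env.masks_of('wrist',l)[:2]:
    x=cv2.minAreaRect(cv2.findNonZero(r['region'].astype(np.uint8)));print(l,r['p'],r['location'],x)
print(proj('wrist',[[572,-115.5,173],[576,-115.4,173],[572,-115.5,159.5]],s))
E
```

```text
time_s: 2.03
ee_pos: [371.1, 215.5, 224.3]
ee_rot: [-89.9, -0.0, -47.2]
force: [-0.4, 0.4, -0.7]
gripper_width: 91.2
time_s: 2.87
ee_pos: [573.9, -116.7, 234.0]
ee_rot: [-90.0, 0.0, -77.2]
force: [0.6, 0.8, 0.2]
gripper_width: 80.7
2.8667 [ 573.85459592 -116.67916262  234.03893293] [-8.99816236e+01  7.50752080e-03 -7.72375170e+01] 80.74225656352986
pin_head 0.71 [316.9, 213.1] ((320.5, 211.5), (39.0, 35.0), 90.0)
pin 0.86 [316.9, 211.8] ((320.0, 210.5), (39.0, 36.0), 90.0)
[[320.7597114  212.24912974]
 [325.40888125 213.13168941]
 [320.81690934 207.35427941]]
```

View pics/d_w.png

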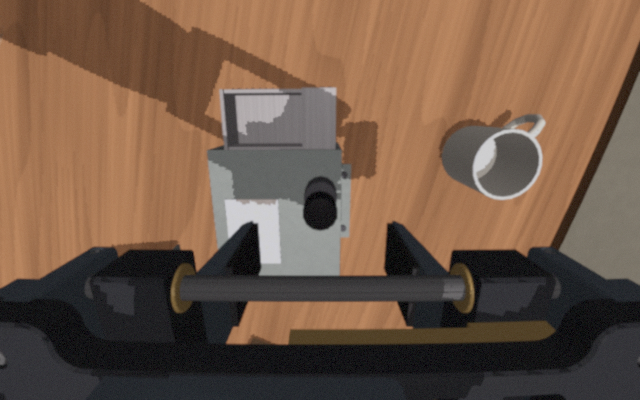

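The wrist picture shows the black head at (320,211). The projected estimate (572,-115.5,173) lands at (321,212), so they agree and I go down on it.

```bash
python3 -m handwheel '[[0.6,[-1.5,20,-1.7],[0,0,0]],[0.6,[0,25,0],[0,0,0]],[0.6,[0,25,0],[0,0,0]],[0.6,[0,23,0],[0,0,0]],[0.6,[0,0,0],[0,0,0]],[0,[0,0,0],[0,0,0]],[0,[0,0,0],[0,0,0]],[0,[0,0,0],[0,0,0]],[0,[0,0,0],[0,0,0]],[0,[0,0,0],[0,0,0]]]' 45
python3 - <<'E'
from h import *
s=env.state(); im=env.grab_frame('wrist'); cv2.imwrite('pics/e_w.png',im[:,:,::-1]); print(s['time_s'],s['ee_pos'],s['force'],s['gripper_width'])
E
```

```text
time_s: 3.85
ee_pos: [571.1, -113.8, 142.6]
ee_rot: [-90.0, -0.0, -77.0]
force: [-3.3, 0.1, 6.5]
gripper_width: 29.5
3.85 [ 571.08930426 -113.81026345  142.63876286] [-3.28510755  0.11133254  6.5201947 ] 29.455939406807328
```

View pics/e_w.png

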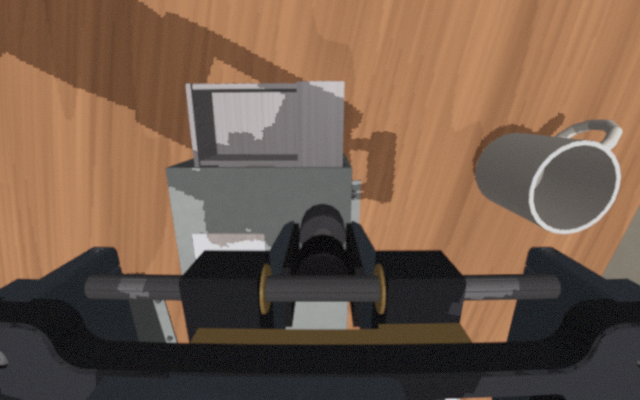

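The head is held between the pads at about (322,235), with the opening at 29.5 mm. I pull the pin up.

```bash
python3 -m handwheel '[[0,[0,-5,0],[0,0,0]],[0,[0,-5,0],[0,0,0]],[0,[0,-5,0],[0,0,0]],[0,[0,-5,0],[0,0,0]],[0,[0,-5,0],[0,0,0]],[0,[0,-4,0],[0,0,0]],[0,[0,-3,0],[0,0,0]],[0,[0,-2,0],[0,0,0]],[0,[0,-1,0],[0,0,0]],[0,[0,0,0],[0,0,0]]]'
```

```text
time_s: 4.73
ee_pos: [571.0, -113.7, 174.7]
ee_rot: [-90.1, 0.0, -77.1]
force: [4.0, -3.0, -17.2]
gripper_width: 29.0
```

```bash
python3 -m handwheel '[[0,[0,-1,0],[0,0,0]],[0,[0,-1,0],[0,0,0]],[0,[0,-1,0],[0,0,0]],[0,[0,-1,0],[0,0,0]],[0,[0,0,0],[0,0,0]],[0,[0,0,0],[0,0,0]],[0,[0,0,0],[0,0,0]],[0,[0,0,0],[0,0,0]],[0,[0,0,0],[0,0,0]],[0,[0,0,0],[0,0,0]]]'
python3 - <<'E'
from h import *
s=env.state(); im=env.grab_frame('scene'); cv2.imwrite('pics/f_s.png',cv2.resize(im[80:240,230:430],None,fx=4,fy=4)[:,:,::-1]); print(s['time_s'],s['ee_pos'],s['force'],s['gripper_width'])
E
```

```text
time_s: 5.57
ee_pos: [570.8, -113.7, 174.8]
ee_rot: [-90.2, 0.1, -77.1]
force: [8.5, -4.1, -35.3]
gripper_width: 28.9
5.5667 [ 570.82066611 -113.68560062  174.84074289] [  8.47725619  -4.14575226 -35.33101085] 28.940512530553995
```

View pics/f_s.png

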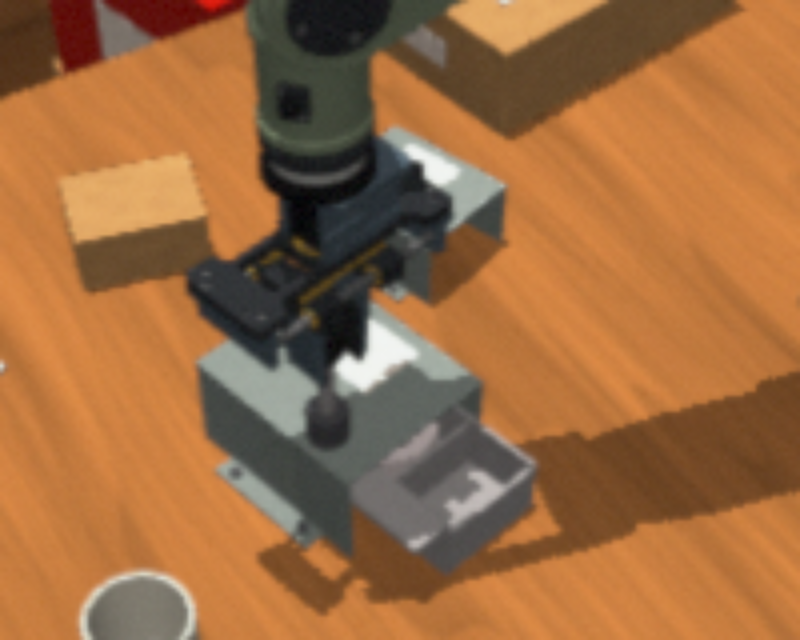

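The pin is at its hard stop: no further motion at 35 N, and it has risen about 33 mm. I relax, let go, rise and head over the bay.

```bash
python3 -m handwheel '[[0,[0,1.5,0],[0,0,0]],[0,[0,1.5,0],[0,0,0]],[0.6,[0,0,0],[0,0,0]],[0.6,[0,0,0],[0,0,0]],[0.6,[0,0,0],[0,0,0]],[0.6,[0,0,0],[0,0,0]],[0.6,[0,-15,0],[0,0,0]],[0.6,[0,-30,0],[0,0,0]],[0.6,[0,-20,0],[0,0,0]],[0.6,[0,0,0],[0,0,0]]]'
python3 - <<'E'
from h import *
s=env.state(); im=env.grab_frame('wrist'); cv2.imwrite('pics/g_w.png',im[:,:,::-1]); print(s['time_s'],s['ee_pos'],s['force'],s['gripper_width'])
X=np.array([.2198,-.9755,0]);Y=np.array([.9755,.2198,0])
pin=np.array([572,-115.5,0]); o=pin+30*X-53*Y; print('o',o)
top=proj('wrist',[pin+[0,0,207],pin+[0,0,173],o+X*-138-Y*17+[0,0,50],o+X*-138-Y*66+[0,0,50],o+X*-138+Y*66+[0,0,66]],s);print(top)
t=o-107*X-17*Y; print('target',t); plan(np.r_[t[:2],s['ee_pos'][2]],-77.3,5)
E
```

```text
time_s: 6.45
ee_pos: [573.7, -114.0, 248.3]
ee_rot: [-89.4, -0.3, -77.1]
force: [1.0, 0.5, 1.2]
gripper_width: 54.6
6.45 [ 573.74269719 -113.97138352  248.33727102] [1.00007585 0.4502261  1.16930249] 54.587432579129484
o [ 526.8925 -156.4144    0.    ]
[[319.4911485  223.3709916 ]
 [319.40048931 209.55077589]
 [260.93031316  91.27474466]
 [220.23192366  91.45434121]
 [330.74943852  90.42329847]]
target [486.7904 -55.7725   0.    ]
from [ 572.6 -113.8  245.8] [-89.6  -0.2 -77.1] rot [-0.4  0.2  0.2]
0 [-15.1, -0.7, -14.1] [-0.08, 0.05, 0.03]
1 [-15.1, -0.6, -14.1] [-0.08, 0.05, 0.03]
2 [-15.1, -0.6, -14.2] [-0.08, 0.05, 0.03]
3 [-15.1, -0.6, -14.2] [-0.08, 0.05, 0.03]
4 [-15.1, -0.5, -14.2] [-0.08, 0.05, 0.03]
```

View pics/g_w.png

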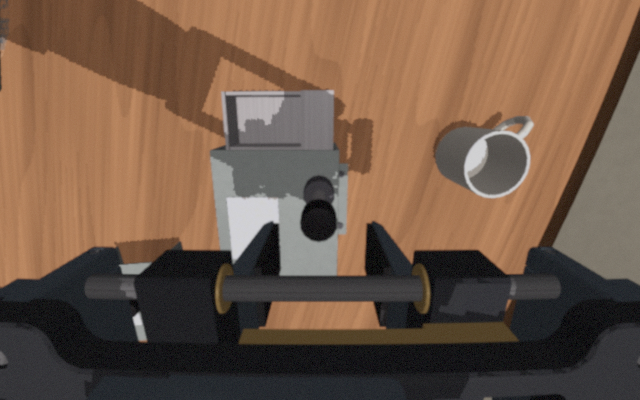

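Tray edges land where predicted (front edge at row 91, columns 221–333), and the head is now at (319,220), consistent with the pin being up. I shut the fingers and go over the bay.

```bash
python3 -m handwheel '[[0,[-15,0,-14.1],[0,0,0]],[0,[-15,0,-14.1],[0,0,0]],[0,[-15,0,-14.1],[0,0,0]],[0,[-15,0,-14.2],[0,0,0]],[0,[-15,0,-14.2],[0,0,0]],[0,[0,25,0],[0,0,0]],[0,[0,35,0],[0,0,0]],[0,[0,35,0],[0,0,0]],[0,[0,35,0],[0,0,0]],[0,[0,25,0],[0,0,0]]]' 20
python3 - <<'E'
from h import *
s=env.state(); im=env.grab_frame('wrist'); cv2.imwrite('pics/h_w.png',im[:,:,::-1]); print(s['time_s'],s['ee_pos'],s['ee_rot'],s['force'],s['gripper_width'])
im=env.grab_frame('scene'); cv2.imwrite('pics/h_s.png',cv2.resize(im[80:240,230:430],None,fx=4,fy=4)[:,:,::-1]); 
print(env.state()['ee_pos'])
X=np.array([.2198,-.9755,0]);Y=np.array([.9755,.2198,0]);o=np.array([526.9,-156.4,0]);d=env.state()['ee_pos']-o;print('case xy',d@X,d@Y)
for z in(173,190,207): print(z,proj('scene',[[572,-115.5,z]])*1, (proj('scene',[[572,-115.5,z]])-[230,80])*4)
E
```

```text
time_s: 7.33
ee_pos: [483.2, -55.9, 84.1]
ee_rot: [-90.2, 0.1, -77.1]
force: [-0.3, 0.1, 0.2]
gripper_width: 0.5
7.3333 [483.15130148 -55.89567619  84.08295396] [-90.20619253   0.09382644 -77.05906956] [-0.31442371  0.09531579  0.20786271] 0.5165857267096139
[481.4071614  -55.69738125  83.01991245]
case xy -108.23473051653181 -22.24382845198394
173 [[310.89745132 170.13374607]] [[323.58980528 360.53498429]]
190 [[310.704781   166.02437074]] [[322.81912401 344.09748297]]
207 [[310.50786189 161.82248688]] [[322.03144756 327.28994753]]
```

View pics/h_w.png

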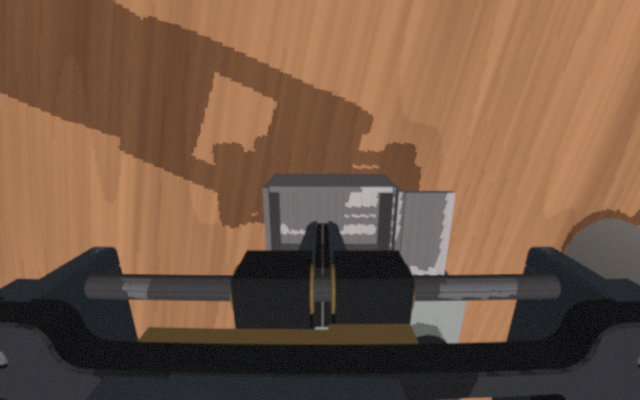

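View pics/h_s.png

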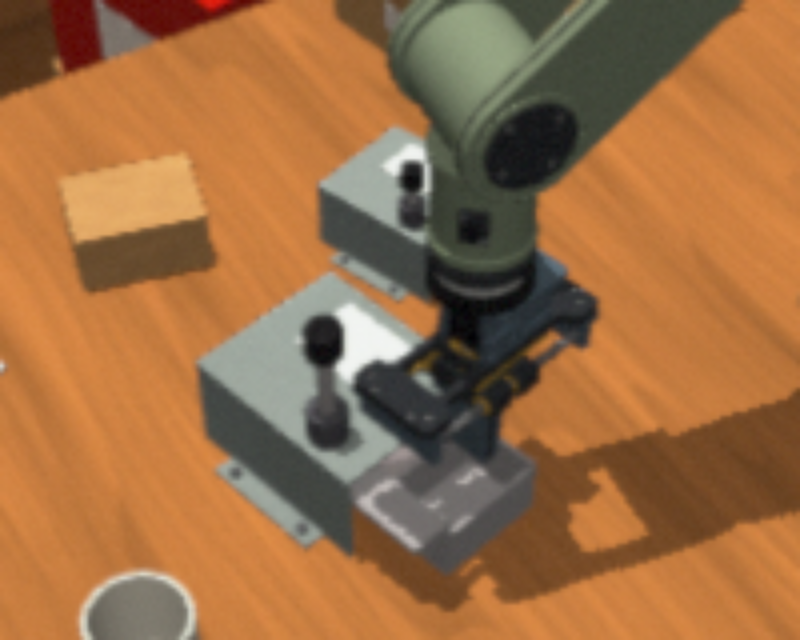

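The scene view shows the pin fully up, with a long bare shank at crop (325,375). The shut fingers hang over the bay at case (-108,-22). I lower them and start pushing outward.

```bash
python3 -m handwheel '[[0,[0,19,0],[0,0,0]],[0,[0,19,0],[0,0,0]],[0,[0,19,2],[0,0,0]],[0,[0,0,2],[0,0,0]],[0,[-10,0,0],[0,0,0]],[0,[-10,0,0],[0,0,0]],[0,[-10,0,0],[0,0,0]],[0,[-10,0,0],[0,0,0]],[0,[-10,0,0],[0,0,0]],[0,[-8,0,0],[0,0,0]]]'
python3 - <<'E'
from h import *
X=np.array([.2198,-.9755,0]);Y=np.array([.9755,.2198,0]);o=np.array([526.9,-156.4,0]);s=env.state();d=s['ee_pos']-o;print('case xy',d@X,d@Y,'F',s['force']@X,s['force']@Y,s['force'][2],s['ee_rot'])
im=env.grab_frame('wrist'); cv2.imwrite('pics/i_w.png',im[:,:,::-1])
E
```

```text
time_s: 8.27
ee_pos: [477.4, 1.9, 31.5]
ee_rot: [-89.8, -0.1, -77.0]
force: [1.8, -5.3, 2.9]
gripper_width: 0.3
case xy -165.28215300399046 -13.53367560952529 F 5.54680764554299 0.5632303513449114 2.883045376753746 [-89.8061653   -0.10009364 -76.9762774 ]
```

View pics/i_w.png

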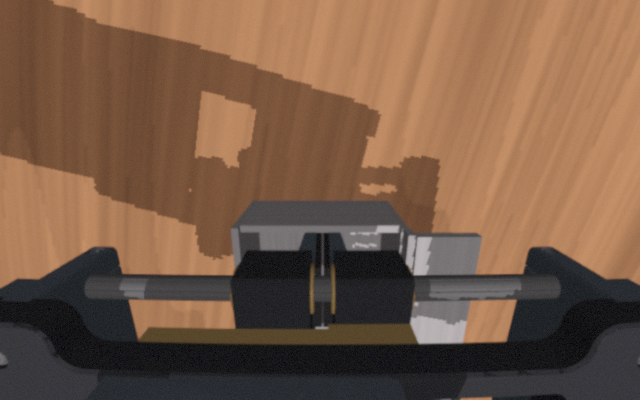

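```bash
python3 -m handwheel '[[0,[-8,0,0],[0,0,0]],[0,[-8,0,0],[0,0,0]],[0,[-8,0,0],[0,0,0]],[0,[-6,0,0],[0,0,0]],[0,[-5,0,0],[0,0,0]],[0,[-3,0,0],[0,0,0]],[0,[-2,0,0],[0,0,0]],[0,[0,0,0],[0,0,0]],[0,[0,0,0],[0,0,0]],[0,[0,0,0],[0,0,0]]]'
cat > st.py <<'E'
from h import *
X=np.array([.2198,-.9755,0]);Y=np.array([.9755,.2198,0]);o=np.array([526.9,-156.4,0])
if __name__=='__main__':
    s=env.state();d=s['ee_pos']-o;print(s['time_s'],'case xy',d@X,d@Y,'F',s['force']@X,s['force']@Y,s['force'][2])
E
python3 - <<'E'
from st import *
s=env.state();d=s['ee_pos']-o;print(s['time_s'],'case xy',d@X,d@Y,'F',s['force']@X,s['force']@Y,s['force'][2])
im=env.grab_frame('top');cv2.imwrite('pics/j_t.png',cv2.resize(im[160:270,270:430],None,fx=5,fy=5,interpolation=cv2.INTER_CUBIC)[:,:,::-1])
E
```

```text
time_s: 9.15
ee_pos: [468.0, 40.4, 30.6]
ee_rot: [-89.9, -0.0, -77.1]
force: [0.8, -2.9, 0.7]
gripper_width: 0.5
9.15 case xy -204.91557402427975 -14.173089842913601 F 2.9968599628486565 0.17622475627677545 0.6876974391789448
```

View pics/j_t.png

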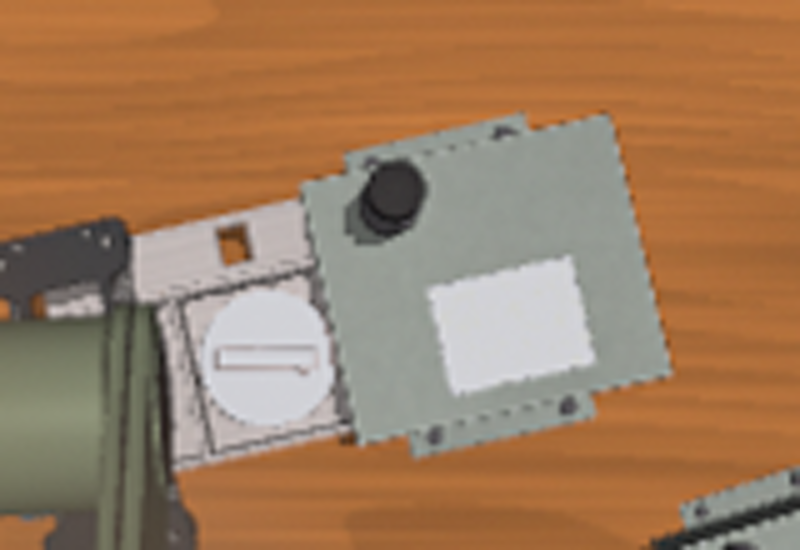

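The top view shows the first hole at crop (235,243) and the tin at (267,357) clear of the roof, with its handle bar lying along image horizontal. I work out the travel from them.

```bash
python3 - <<'E'
from st import *
f=lambda c:((c[0]+.5)/5-.5+270,(c[1]+.5)/5-.5+160)
for n,c,z in (('hole',(235,243),66),('tinbodytop',(267,357),50),('bar',(266,358),76),('barL',(216,358),76),('barR',(317,358),76),('pin head',(394,192),207)):
    p=at_z('top',f(c),z); d=p-o; print(n,p.round(1),round(d@X,1),round(d@Y,1))
E
```

```text
hole [553.9 -31.1  66. ] -116.3 53.9
tinbodytop [490.2 -48.6  50. ] -113.2 -12.1
bar [489.9 -48.9  76. ] -113.0 -12.5
barL [489.9 -21.3  76. ] -140.0 -6.4
barR [489.9 -77.   76. ] -85.6 -18.6
pin head [ 571.3 -115.2  207. ] -30.5 52.4
```

```bash
python3 -m handwheel '[[0,[-2,0,0],[0,0,0]],[0,[-2,0,0],[0,0,0]],[0,[-2,0,0],[0,0,0]],[0,[-1,0,0],[0,0,0]],[0,[-1,0,0],[0,0,0]],[0,[-1,0,0],[0,0,0]],[0,[-1,0,0],[0,0,0]],[0,[0,0,0],[0,0,0]],[0,[0,0,0],[0,0,0]],[0,[0,0,0],[0,0,0]]]'; python3 st.py
```

```text
time_s: 10.03
ee_pos: [465.7, 49.3, 30.4]
ee_rot: [-89.9, -0.1, -77.0]
force: [1.3, -6.0, 4.9]
gripper_width: 0.5
10.0333 case xy -214.06460615893502 -14.456379608806825 F 6.17883411862896 -0.09587659651991728 4.886469207061373
```

```bash
python3 -m handwheel '[[0,[-1,0,0],[0,0,0]],[0,[-1,0,0],[0,0,0]],[0,[-1,0,0],[0,0,0]],[0,[-1,0,0],[0,0,0]],[0,[-1,0,0],[0,0,0]],[0,[-1,0,0],[0,0,0]],[0,[-1,0,0],[0,0,0]],[0,[0,0,0],[0,0,0]],[0,[0,0,0],[0,0,0]],[0,[0,0,0],[0,0,0]]]'; python3 st.py
```

```text
time_s: 10.87
ee_pos: [469.3, 52.9, 31.1]
ee_rot: [-89.4, -0.5, -76.9]
force: [11.3, -22.5, -0.2]
gripper_width: 0.2
10.8667 case xy -216.832509061734 -10.16737720057897 F 24.413934060571886 6.0534193857055145 -0.18254464028597284
```

I felt the stop: the force rose to 24 N along x with almost no motion, at about 98 mm of travel, which fits the 95–110 range. I back off the wall and look.

```bash
python3 -m handwheel '[[0,[1.5,0,-1],[0,0,0]],[0,[2,0,-1],[0,0,0]],[0,[3,0,-1],[0,0,0]],[0,[4,0,0],[0,0,0]],[0,[3,0,0],[0,0,0]],[0,[0,0,0],[0,0,0]],[0,[0,0,0],[0,0,0]],[0,[0,-25,0],[0,0,0]],[0,[0,-30,0],[0,0,0]],[0,[0,-35,0],[0,0,0]]]'; python3 st.py
python3 - <<'E'
from st import *
im=env.grab_frame('top');cv2.imwrite('pics/k_t.png',cv2.resize(im[160:270,270:430],None,fx=5,fy=5,interpolation=cv2.INTER_CUBIC)[:,:,::-1])
E
```

```text
time_s: 11.7
ee_pos: [462.0, 43.1, 119.6]
ee_rot: [-90.3, 0.1, -77.0]
force: [2.0, 0.3, 0.4]
gripper_width: 0.2
11.7 case xy -208.904113641696 -19.459691334385656 F 0.16533560962564572 2.027018606153993 0.4189051767112765
```

View pics/k_t.png

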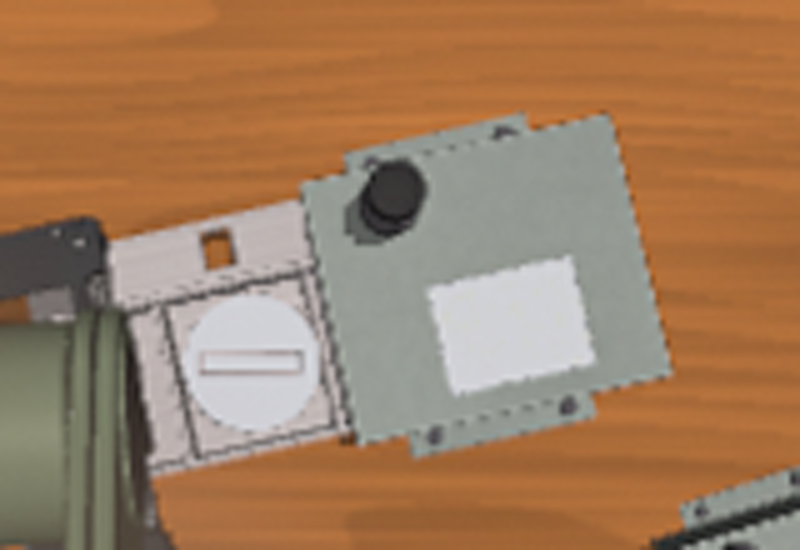

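```bash
python3 - <<'E'
from st import *
f=lambda c:((c[0]+.5)/5-.5+270,(c[1]+.5)/5-.5+160)
for n,c,z in (('hole',(218,249),66),('bar',(251,361),76)):
    p=at_z('top',f(c),z); d=p-o; print(n,p.round(1),round(d@X,1),round(d@Y,1))
E
python3 -m handwheel '[[0,[0,-38,0],[0,0,0]],[0,[0,-38,0],[0,0,0]],[0,[0,-34,0],[0,0,0]],[0,[30,0,12],[0,0,0]],[0,[30,0,12],[0,0,0]],[0,[30,0,12],[0,0,0]],[0,[30,0,12],[0,0,0]],[0,[30,0,12],[0,0,0]],[0,[29,0,12],[0,0,0]],[0,[0,0,0],[0,0,0]]]'; python3 st.py
```

```text
hole [550.6 -21.6  66. ] -126.3 52.7
bar [488.2 -40.6  76. ] -121.5 -12.3
time_s: 12.58
ee_pos: [576.7, -119.4, 228.7]
ee_rot: [-90.0, -0.1, -77.2]
force: [0.9, -0.5, -0.1]
gripper_width: 0.1
12.5833 case xy -25.15776766455766 56.682239333010685 F 0.6768674713388997 0.7249669348531351 -0.09897252652936006
```

```bash
python3 -m handwheel '[[0,[-4,10,-4],[0,0,0]],[0,[0,8,0],[0,0,0]],[0,[0,5,0],[0,0,0]],[0,[0,5,0],[0,0,0]],[0,[0,5,0],[0,0,0]],[0,[0,5,0],[0,0,0]],[0,[0,4,0],[0,0,0]],[0,[0,2,0],[0,0,0]],[0,[0,0,0],[0,0,0]],[0,[0,0,0],[0,0,0]]]'; python3 st.py
```

```text
time_s: 13.42
ee_pos: [568.2, -111.8, 186.8]
ee_rot: [-90.1, 0.0, -77.0]
force: [-3.3, -0.0, 5.2]
gripper_width: 0.3
13.4167 case xy -34.45199567660979 50.09047328633291 F -0.7177279658971744 -3.193849762156321 5.218857704839219
```

The fingertips are at z 187, so the pin is at about 14 mm. That is already below the no-hole level of 18–24 mm, so it is entering the second hole. I press on.

```bash
python3 -m handwheel '[[0,[0,4,0],[0,0,0]],[0,[0,4,0],[0,0,0]],[0,[0,3,0],[0,0,0]],[0,[0,2,0],[0,0,0]],[0,[0,1,0],[0,0,0]],[0,[0,1,0],[0,0,0]],[0,[0,1,0],[0,0,0]],[0,[0,1,0],[0,0,0]],[0,[0,0,0],[0,0,0]],[0,[0,0,0],[0,0,0]]]'; python3 st.py
```

```text
time_s: 14.25
ee_pos: [568.3, -111.8, 173.1]
ee_rot: [-89.9, -0.0, -77.0]
force: [-8.7, 1.4, 21.1]
gripper_width: 0.3
14.25 case xy -34.412960186579056 50.200561195347014 F -3.272029299693078 -8.212048086724028 21.11541654334288
```

```bash
python3 -m handwheel '[[0,[0,1,0],[0,0,0]],[0,[0,1,0],[0,0,0]],[0,[0,1,0],[0,0,0]],[0,[0,0,0],[0,0,0]],[0,[0,0,0],[0,0,0]],[0,[0,-10,0],[0,0,0]],[0,[0,-20,0],[0,0,0]],[0,[-30,-20,-10],[0,0,0]],[0.5,[-40,0,-20],[0,0,0]],[0.5,[-40,0,-20],[0,0,0]]]'; python3 st.py
python3 - <<'E'
from st import *
s=env.state()
im=env.grab_frame('wrist');cv2.imwrite('pics/l_w.png',im[:,:,::-1]); print(s['time_s'],s['ee_pos'],s['ee_rot'])
im=env.grab_frame('scene'); cv2.imwrite('pics/l_s.png',cv2.resize(im[80:240,230:430],None,fx=4,fy=4)[:,:,::-1]); 
print(env.state()['ee_pos'])
E
```

```text
time_s: 15.08
ee_pos: [499.6, -20.1, 216.8]
ee_rot: [-89.8, -0.0, -77.1]
force: [-0.1, 0.6, -0.8]
gripper_width: 11.1
15.0833 case xy -138.97204383410593 3.377182254511968 F -0.6487312565076441 0.014757901033744072 -0.8329216968771289
15.0833 [499.64599561 -20.07850982 216.80722409] [-8.98374732e+01 -1.31641637e-02 -7.71119172e+01]
[495.43047539 -17.36676287 216.05847347]
```

View pics/l_w.png

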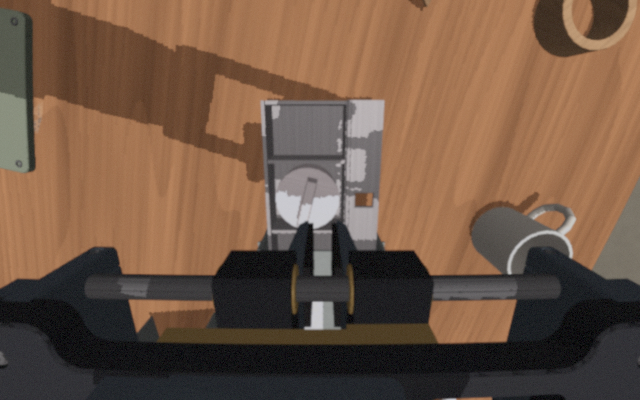

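View pics/l_s.png

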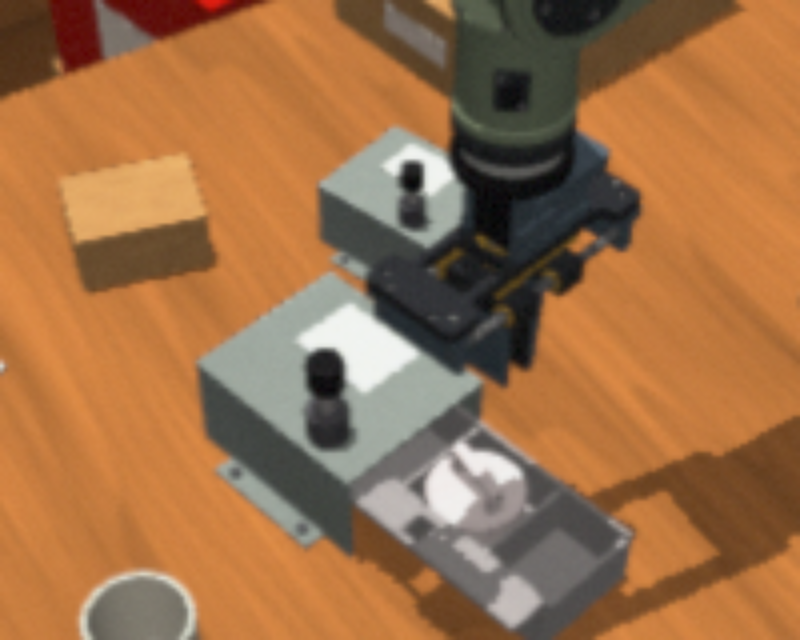

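The scene view shows the pin head low again at crop (325,372), matching the start picture, and the tray out with the tin exposed at (475,490). In the wrist view the bar runs from (314,178) to (303,222). I measure it once more.

```bash
python3 - <<'E'
from st import *
s=env.state()
im=env.grab_frame('wrist');cv2.imwrite('pics/m_w.png',cv2.resize(im[80:260,220:420],None,fx=4,fy=4,interpolation=cv2.INTER_CUBIC)[30:630,:,::-1]); print(s['ee_pos'],s['ee_rot'])
np.save('m.npy',[s['ee_pos'],s['ee_rot']])
im=env.grab_frame('top');cv2.imwrite('pics/m_t.png',cv2.resize(im[160:270,270:430],None,fx=5,fy=5,interpolation=cv2.INTER_CUBIC)[:,:,::-1])
E
```

```text
[495.43047539 -17.36676287 216.05847347] [-90.12994911   0.15140701 -76.80328762]
```

View pics/m_w.png

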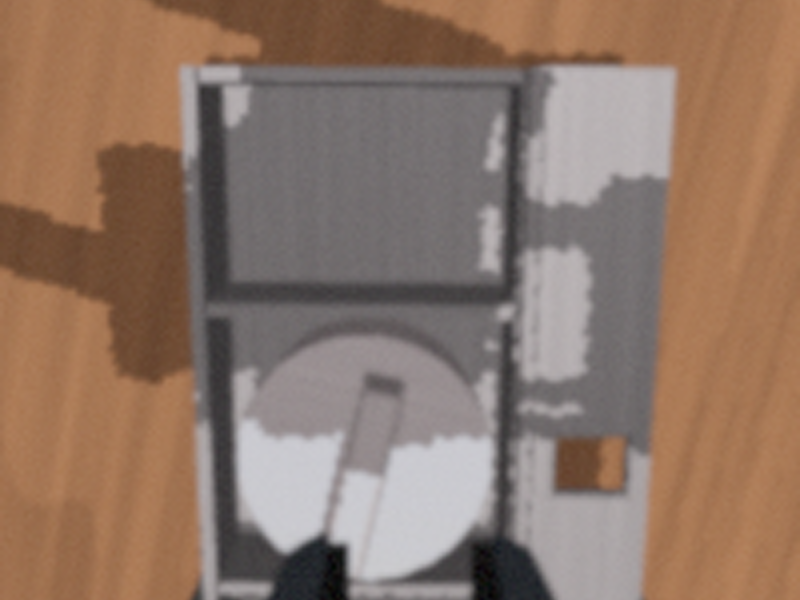

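View pics/m_t.png

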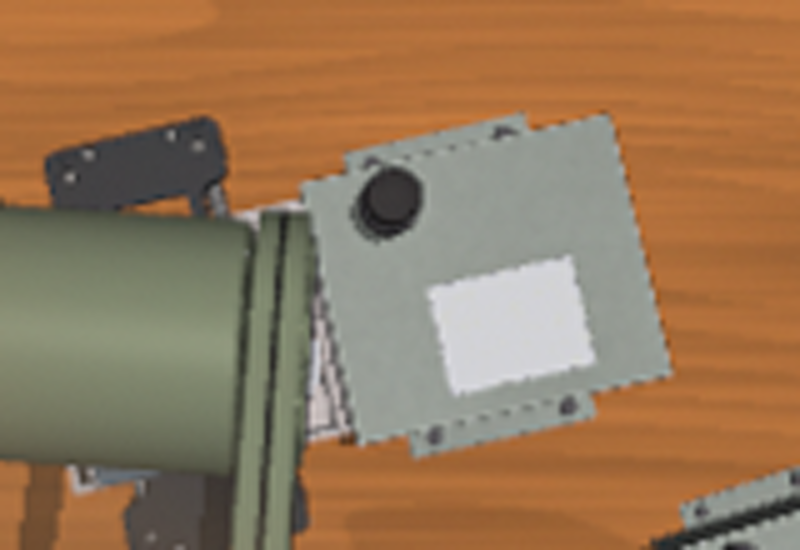

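```bash
python3 - <<'E'
from st import *
a=np.load('m.npy'); s={'ee_pos':a[0],'ee_rot':a[1]}
f=lambda c:(220+(c[0]+.5)/4-.5,80+(c[1]+30.5)/4-.5)
g=lambda n,c,z:(lambda p:print(n,p.round(1),round((p-o)@X,1),round((p-o)@Y,1)) or p)(at_z('wrist',f(c),z,s))
g('hole',(592,464),66)
e=g('barend',(382,393),76); m=g('barmid-ish',(348,535),76)
d=m-e; print(np.degrees(np.arctan2(d[1],d[0])), 'center', e+d/np.linalg.norm(d)*28)
g('tin top c',(366,457),50); g('front edge outer mid',(360,67),50); g('front -y',(183,67),50)
plan([488.2,-41,130],-91,8)
E
```

```text
hole [549.9 -22.2  66. ] -125.9 51.9
barend [485.8 -13.2  76. ] -148.7 -8.6
barmid-ish [485.6 -55.9  76. ] -107.1 -18.2
-90.29128615431866 center [485.6797348  -41.20213643  76.        ]
tin top c [486.3 -39.9  50. ] -122.6 -14.0
front edge outer mid [460.   69.6  50. ] -235.2 -15.6
front -y [412.2  58.6  50. ] -234.9 -64.7
from [499.4 -20.3 216.3] [-89.9  -0.  -76.9] rot [-0.1 14.1  0. ]
0 [2.2, 10.8, -2.0] [-0.01, 1.76, 0.0]
1 [2.3, 10.8, -1.9] [-0.01, 1.76, 0.0]
2 [2.3, 10.8, -1.8] [-0.01, 1.76, 0.0]
3 [2.4, 10.8, -1.7] [-0.01, 1.76, 0.0]
4 [2.4, 10.8, -1.7] [-0.01, 1.76, 0.0]
5 [2.5, 10.8, -1.6] [-0.01, 1.76, 0.0]
6 [2.5, 10.8, -1.5] [-0.01, 1.76, 0.0]
7 [2.6, 10.8, -1.4] [-0.01, 1.76, 0.0]
```

```bash
python3 -m handwheel '[[0.4,[2.6,12.3,-2.2],[0,2,0]],[0.4,[2.6,12.3,-2.1],[0,2,0]],[0.4,[2.7,12.3,-2.1],[0,2,0]],[0.4,[2.7,12.3,-2],[0,2,0]],[0.4,[2.7,12.3,-2],[0,2,0]],[0.4,[2.8,12.3,-1.9],[0,2,0]],[0.4,[2.8,12.3,-1.8],[0,1.8,0]],[0.4,[0,0,0],[0,0,0]],[0.4,[0,0,0],[0,0,0]],[0.4,[0,0,0],[0,0,0]]]'
python3 - <<'E'
from st import *
s=env.state()
im=env.grab_frame('wrist');cv2.imwrite('pics/n_w.png',cv2.resize(im[130:280,220:420],None,fx=4,fy=4,interpolation=cv2.INTER_CUBIC)[:,:,::-1]); print(s['time_s'],s['ee_pos'],s['ee_rot'],s['gripper_width'])
np.save('m.npy',[s['ee_pos'],s['ee_rot']])
print(proj('wrist',[[487.3,-41,76],[487.3,-13,76]],s)); print(env.state()['ee_pos'])
E
```

```text
time_s: 16.12
ee_pos: [489.1, -42.2, 130.2]
ee_rot: [-89.9, -0.0, -90.9]
force: [0.1, -0.6, 0.3]
gripper_width: 36.4
16.1167 [489.09678318 -42.15428821 130.24648269] [-8.99310837e+01 -3.37043331e-03 -9.08540974e+01] 36.440749108409925
[[320.17729619 215.30357174]
 [319.5949661  181.9880492 ]]
[489.14497676 -42.01385514 130.52385837]
```

View pics/n_w.png

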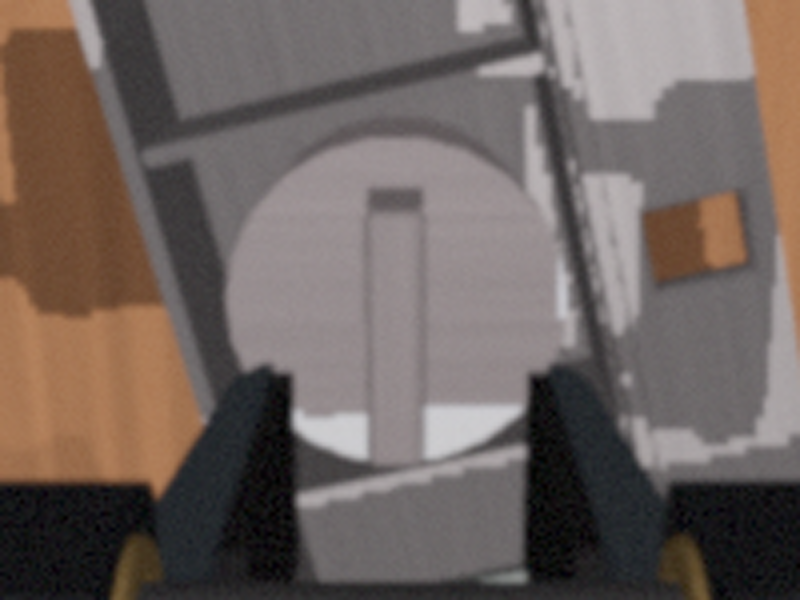

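The bar is aligned with the tool and centred at crop (395,338), about 3 mm left of the finger midline. I correct that, descend and close.

```bash
python3 -m handwheel '[[0.4,[-1,22,-3],[0,0,0]],[0.4,[0,22,0],[0,0,0]],[0.4,[0,20,0],[0,0,0]],[0.4,[0,10,0],[0,0,0]],[0.4,[0,0,0],[0,0,0]],[0,[0,0,0],[0,0,0]],[0,[0,0,0],[0,0,0]],[0,[0,0,0],[0,0,0]],[0,[0,0,0],[0,0,0]],[0,[0,0,0],[0,0,0]]]' 35
python3 st.py
```

```text
time_s: 17.0
ee_pos: [485.9, -40.8, 56.7]
ee_rot: [-89.9, -0.0, -90.9]
force: [1.4, -0.5, 1.7]
gripper_width: 11.4
17.0 case xy -121.76307605893524 -14.549225667369338 F 0.7538650445504131 1.2511939473062574 1.6605249551032473
```

```bash
python3 -m handwheel '[[0,[0,-3,0],[0,0,0]],[0,[0,-6,0],[0,0,0]],[0,[0,-10,0],[0,0,0]],[0,[0,-15,0],[0,0,0]],[0,[0,-18,0],[0,0,0]],[0,[0,-18,0],[0,0,0]],[0,[0,-15,0],[0,0,0]],[0,[0,-10,0],[0,0,0]],[0,[0,-5,0],[0,0,0]],[0,[0,0,0],[0,0,0]]]'
python3 - <<'E'
from st import *
s=env.state()
im=env.grab_frame('wrist');cv2.imwrite('pics/o_w.png',im[:,:,::-1]); print(s['time_s'],s['ee_pos'],s['ee_rot'],s['gripper_width'],s['force'])
im=env.grab_frame('scene'); cv2.imwrite('pics/o_s.png',cv2.resize(im[80:240,230:430],None,fx=4,fy=4)[:,:,::-1])
plan([461,324,156.5],-91,20)
E
```

```text
time_s: 17.83
ee_pos: [485.4, -40.7, 156.7]
ee_rot: [-89.9, -0.0, -90.9]
force: [0.1, 0.0, -2.9]
gripper_width: 11.8
17.8333 [485.37128057 -40.73502722 156.71877163] [-8.99012645e+01 -2.52905159e-03 -9.08636628e+01] 11.814519351180602 [ 0.05951151  0.02391128 -2.93209043]
from [484.4 -40.6 155.2] [-90.1   0.  -90.9] rot [ 0.1  0.1 -0. ]
0 [-18.2, -0.1, -1.4] [0.0, 0.01, -0.0]
1 [-18.2, -0.1, -1.4] [0.0, 0.01, -0.0]
2 [-18.2, -0.1, -1.4] [0.0, 0.01, -0.0]
3 [-18.2, -0.1, -1.5] [0.0, 0.01, -0.0]
4 [-18.2, -0.1, -1.5] [0.0, 0.01, -0.0]
5 [-18.2, -0.1, -1.5] [0.0, 0.01, -0.0]
6 [-18.2, -0.1, -1.5] [0.0, 0.01, -0.0]
7 [-18.2, -0.1, -1.5] [0.0, 0.01, -0.0]
8 [-18.2, -0.1, -1.5] [0.0, 0.01, -0.0]
9 [-18.2, -0.1, -1.5] [0.0, 0.01, -0.0]
10 [-18.2, -0.1, -1.5] [0.0, 0.01, -0.0]
11 [-18.2, -0.1, -1.5] [0.0, 0.01, -0.0]
12 [-18.2, -0.1, -1.5] [0.0, 0.01, -0.0]
13 [-18.2, -0.1, -1.5] [0.0, 0.01, -0.0]
14 [-18.2, -0.1, -1.5] [0.0, 0.01, -0.0]
15 [-18.2, -0.1, -1.5] [0.0, 0.01, -0.0]
16 [-18.2, -0.1, -1.5] [0.0, 0.01, -0.0]
17 [-18.2, -0.1, -1.5] [0.0, 0.01, -0.0]
18 [-18.2, -0.1, -1.5] [0.0, 0.01, -0.0]
19 [-18.2, -0.1, -1.5] [0.0, 0.01, -0.0]
```

View pics/o_w.png

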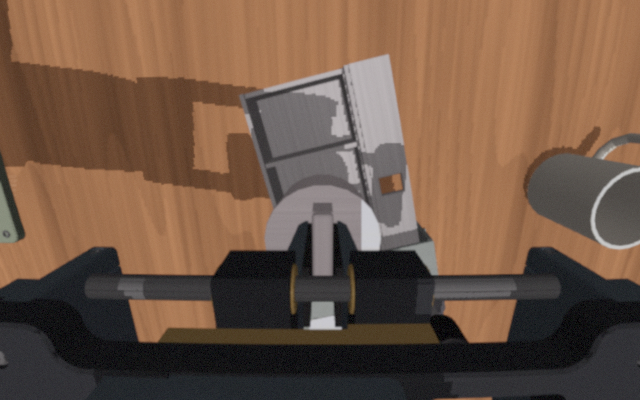

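View pics/o_s.png

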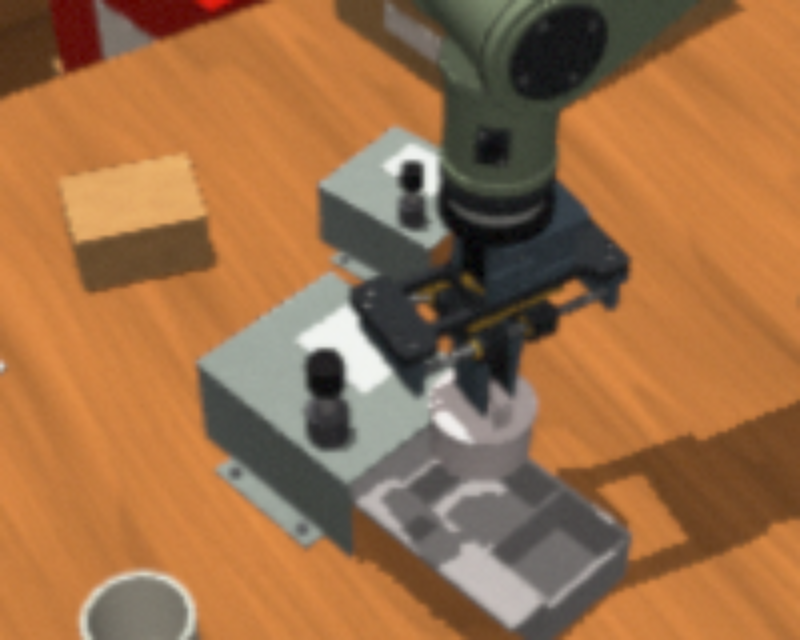

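The tin hangs level in the gripper (3 N more load, width 11.8 mm), with the pin down and the tray locked open. I carry it to the carton.

```bash
python3 -m handwheel '[[0,[-5,0,-1],[0,0,0]],[0,[-10,0,-1],[0,0,0]],[0,[-15,0,-1],[0,0,0]],[0,[-20,0,-1],[0,0,0]],[0,[-22,0,-1.5],[0,0,0]],[0,[-22,0,-1.5],[0,0,0]],[0,[-22,0,-1.5],[0,0,0]],[0,[-22,0,-1.5],[0,0,0]],[0,[-22,0,-1.5],[0,0,0]],[0,[-22,0,-1.5],[0,0,0]]]'
python3 -m handwheel '[[0,[-22,0,-1.5],[0,0,0]],[0,[-22,0,-1.5],[0,0,0]],[0,[-22,0,-1.5],[0,0,0]],[0,[-22,0,-1.5],[0,0,0]],[0,[-22,0,-1.5],[0,0,0]],[0,[-22,0,-1.5],[0,0,0]],[0,[-20,0,-1.5],[0,0,0]],[0,[-15,0,-1],[0,0,0]],[0,[-10,0,0],[0,0,0]],[0,[-5,0,0],[0,0,0]]]'
python3 - <<'E'
from st import *
s=env.state()
im=env.grab_frame('wrist');cv2.imwrite('pics/p_w.png',im[:,:,::-1]); print(s['time_s'],s['ee_pos'],s['ee_rot'],s['gripper_width'],s['force'])
im=env.grab_frame('scene'); cv2.imwrite('pics/p_s.png',cv2.resize(im[200:360,340:540],None,fx=4,fy=4)[:,:,::-1])
print(env.state()['ee_pos'])
E
```

```text
time_s: 18.77
ee_pos: [473.8, 143.3, 155.2]
ee_rot: [-90.1, 0.0, -90.8]
force: [0.7, -0.1, -3.1]
gripper_width: 11.7
time_s: 19.6
ee_pos: [465.5, 325.0, 155.4]
ee_rot: [-90.0, -0.0, -90.8]
force: [1.1, -0.5, -3.0]
gripper_width: 11.5
19.6 [465.53547937 325.01333254 155.35862758] [-9.00346905e+01 -1.30274540e-02 -9.07790893e+01] 11.50401655088863 [ 1.12178977 -0.5131733  -3.01597361]
[465.8137914  324.00346799 155.52406858]
```

View pics/p_w.png

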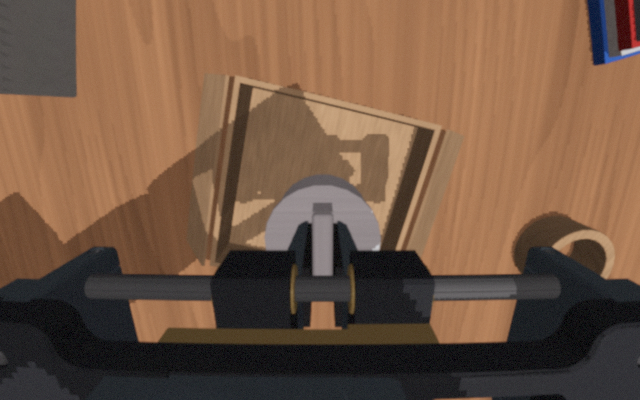

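View pics/p_s.png

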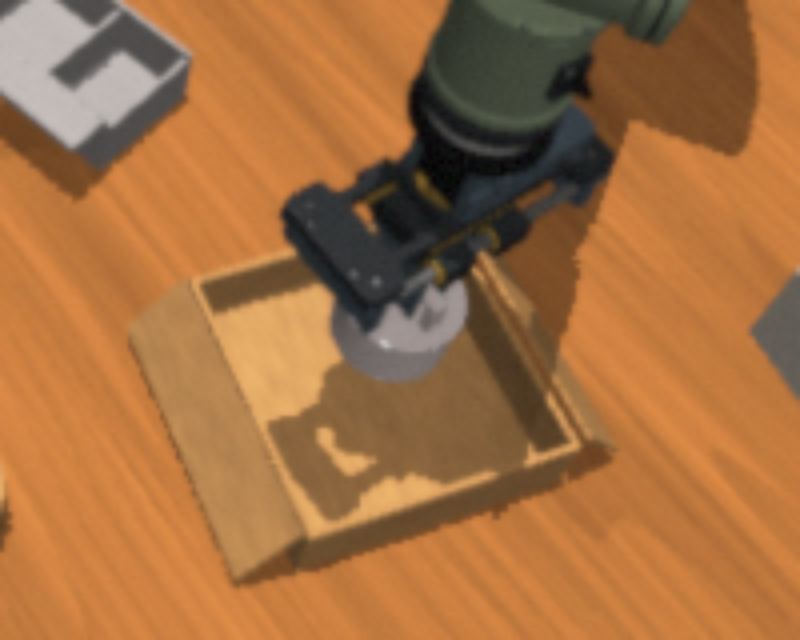

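The tin is centred over the carton floor (scene crop about (400,330)). I lower it quickly to just above the floor, then feel for contact.

```bash
python3 -m handwheel '[[0,[0,10,-1],[0,0,0]],[0,[0,18,-1],[0,0,0]],[0,[0,18,-1],[0,0,0]],[0,[0,18,0],[0,0,0]],[0,[0,14,0],[0,0,0]],[0,[0,8,0],[0,0,0]],[0,[0,4,0],[0,0,0]],[0,[0,1,0],[0,0,0]],[0,[0,0,0],[0,0,0]],[0,[0,0,0],[0,0,0]]]'; python3 st.py
```

```text
time_s: 20.53
ee_pos: [463.6, 323.9, 65.7]
ee_rot: [-89.9, 0.1, -90.9]
force: [-0.0, 0.6, -3.9]
gripper_width: 11.3
20.5333 case xy -482.44610041163736 43.82590744541869 F -0.6030735146103143 0.10687081874893307 -3.8650830832872742
```

```bash
python3 -m handwheel '[[0,[0,1,0],[0,0,0]],[0,[0,1,0],[0,0,0]],[0,[0,1,0],[0,0,0]],[0,[0,1,0],[0,0,0]],[0,[0,0.5,0],[0,0,0]],[0,[0,0.5,0],[0,0,0]],[0,[0,0.5,0],[0,0,0]],[0,[0,0,0],[0,0,0]],[0,[0,0,0],[0,0,0]],[0,[0,0,0],[0,0,0]]]'; python3 st.py
```

```text
time_s: 21.37
ee_pos: [463.0, 323.7, 59.4]
ee_rot: [-90.0, 0.0, -90.9]
force: [-0.2, 0.0, -2.8]
gripper_width: 11.8
21.3667 case xy -482.38607423152473 43.21435720587853 F -0.08144436062872104 -0.21050945972352048 -2.793486308005397
```

```bash
python3 -m handwheel '[[0,[0,0.5,0],[0,0,0]],[0,[0,0.5,0],[0,0,0]],[0,[0,0.5,0],[0,0,0]],[0,[0,0.5,0],[0,0,0]],[0,[0,0.5,0],[0,0,0]],[0,[0,0.3,0],[0,0,0]],[0,[0,0,0],[0,0,0]],[0,[0,0,0],[0,0,0]],[0,[0,0,0],[0,0,0]],[0,[0,0,0],[0,0,0]]]'; python3 st.py
```

```text
time_s: 22.2
ee_pos: [463.0, 323.7, 57.8]
ee_rot: [-90.0, 0.0, -90.9]
force: [-2.0, -1.7, 5.6]
gripper_width: 11.8
22.2 case xy -482.3881512859891 43.230201804437414 F 1.1836368105314101 -2.302290259193656 5.629220812905113
```

It is on the floor: the force went from -2.8 to +5.6 N at z 57.8, as predicted. I release and rise.

```bash
python3 -m handwheel '[[0,[0,-0.6,0],[0,0,0]],[0.35,[0,0,0],[0,0,0]],[0.35,[0,0,0],[0,0,0]],[0.35,[0,0,0],[0,0,0]],[0.35,[0,0,0],[0,0,0]],[0.35,[0,-10,0],[0,0,0]],[0.35,[0,-25,0],[0,0,0]],[0.35,[0,-35,0],[0,0,0]],[0.35,[0,-35,0],[0,0,0]],[0.35,[0,-30,0],[0,0,0]]]'
python3 -m handwheel '[[0.35,[20,-20,0],[0,0,0]],[0.35,[30,-10,0],[0,0,0]],[0.35,[35,0,0],[0,0,0]],[0.35,[35,0,-20],[0,0,0]],[0.35,[30,0,-30],[0,0,0]],[0.35,[20,0,-30],[0,0,0]],[0.35,[0,0,-20],[0,0,0]],[0.35,[0,0,0],[0,0,0]],[0.35,[0,0,0],[0,0,0]],[0.35,[0,0,0],[0,0,0]]]'
python3 - <<'E'
from st import *
s=env.state(); print(s['time_s'],s['ee_pos'],s['force'],s['gripper_width'])
for n in('scene','top'):
    im=env.grab_frame(n); cv2.imwrite(f'pics/q_{n}.png',im[:,:,::-1])
    if n=='scene': cv2.imwrite('pics/q_sc.png',cv2.resize(im[130:350,270:510],None,fx=2.7,fy=2.7,interpolation=cv2.INTER_CUBIC)[:,:,::-1])
E
```

```text
time_s: 23.03
ee_pos: [463.3, 323.9, 195.2]
ee_rot: [-89.9, 0.1, -90.9]
force: [0.9, 0.2, -0.2]
gripper_width: 31.7
time_s: 23.87
ee_pos: [362.2, 156.2, 222.9]
ee_rot: [-89.9, 0.1, -90.8]
force: [-0.2, -0.4, 0.7]
gripper_width: 31.6
23.8667 [362.21544966 156.21742107 222.93117558] [-0.20611382 -0.36800942  0.730696  ] 31.612388926666505
```

View pics/q_sc.png

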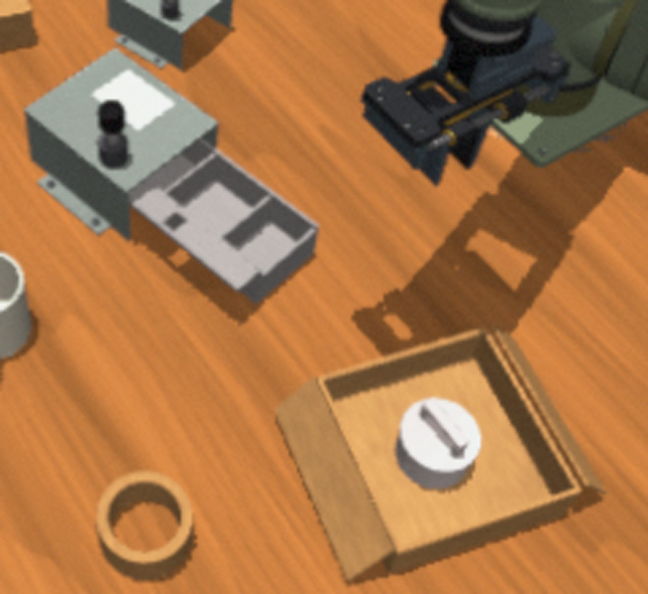

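View pics/q_top.png

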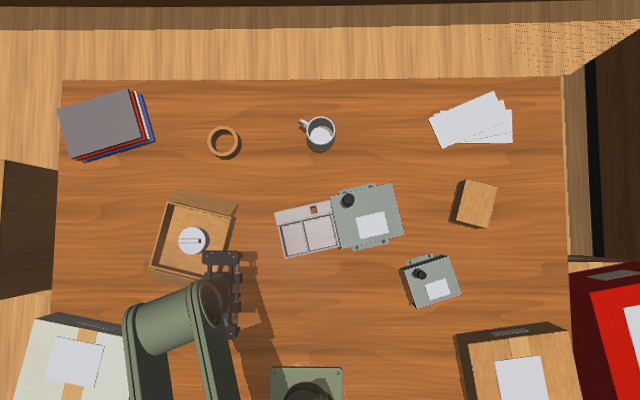

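The tin stands upright in the carton (top view (192,240)). The tray is locked open with the head at (348,200), where it was at the start, and the bystanders are unmoved.

```bash
python3 -c "
from workcell import env
print(env.job_done(), env.state()['time_s'])"
```

```text
the job is handed in; nothing more can be done
the job is handed in; nothing more can be done
```

The job is done and handed in at about 24 s, well inside the 56 s limit.

- **Pin up:** I pulled it until it would not move further, at 35 N.
- **Tray out:** I pushed the tray out from inside its front bay to about 97 mm. There the force jumped from 6 to 24 N, so it was against its stop.
- **Pin down:** I pressed it down through the second hole. The fingertips reached z = 173 mm, which is the fully-down height, at 21 N, and I then pushed 3 mm more.
- **Tin:** I lifted it by its handle bar and lowered it onto the carton floor until I felt contact at 57.8 mm, as predicted, with 5.6 N of force. Then I let go and backed away.

The last pictures show the tin upright near the middle of the carton, the pin head back where it started and the tray locked open. The mug, tape roll and parcel have not moved. The wrist force was near zero.

- **Pin height and lock:** the pin height comes from the fingertip contact and the pictures. I did not tug the tray afterwards to test the lock.
- **Sideways slip:** at the stop, the fingers slipped about 4 mm sideways. The pin still went in without trouble.
- **Position estimates:** those for the pin and the handle bar differed by 2 to 4 mm between views. I settled both with a closer wrist picture before gripping.

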